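Pull check of the sprung tension gauge

ROBOT

A 6-joint arm with a two-finger parallel gripper is mounted at the origin on the work surface. World frame = base frame: x ahead of the robot, y to its left, z up, the work surface at z = 0. Lengths are in m, angles in rad, forces in N, time in s.
With the tool pointing down it reaches from about 0.35 to 0.85 m from the base axis. Payload 8.1 kg.
Tool frame: the origin (TCP) lies midway between the tips of the shut fingers; the grasp point (between the pads) lies 19 mm behind it; z points along the fingers, y is the direction in which the jaws open and shut (so a half turn about z gives the same grasp; the last joint's range is limited). The gripper opens to 93 mm and grips with 3 to 60 N. Pads are 15 mm wide; open, the fingers measure 128 mm over their backs; the gripper's body (75 mm by 188 mm) begins 65 mm behind the grasp point.
Start: joints at [-1.215, 0.13, 1.488, -0, 1.523, -0.085], TCP at [0.256, -0.543, 0.219] pointing down, gripper open.
Joint ranges: [-2.96, 2.96], [-0.89, 2.26], [0.02, 2.5], [-1.34, 4.48], [0, 2.73], [-2.66, 2.66]. Speed limits (rad/s): [2.39, 2.39, 2.79, 3.14, 3.14, 3.14].

INTERFACE

Orientations are given as a rotation vector (axis times angle).
In Python, from plant import robot gives the robot as it stands. The module is installed in compiled form; this text tells all that it offers.
- The arm moves only by the shell command python3 -m pendant 'ROWS' [FORCE]. ROWS is JSON, a list of rows, each an object with "translation": the shift along the tool's x, y, z in mm, a list of three; "twist": the turn, a rotation vector about the tool's x, y, z in rad, a list of three; "grip": the opening, from -1 (shut) to 1 (fully open). A call has exactly 10 rows; each row shifts and turns the pose as measured when the row begins, along the tool's axes as they then stand; what a row does not reach is not made up. A row lasts 1/10 s, in which the tool goes at most 50 mm and 8.59 degrees, less where a joint would pass 70% of its speed; a pose out of reach is approached as far as the arm can. A call is refused whole if a number of a shift passes 50 or a number of a turn 0.15, either way. A call with a gripper value outside its range is refused whole. The fingers move at their own pace and stop on an object; FORCE is the grip in N (left out, the last holds). Time passes only in rows, so rows that do not move let the fingers close, or fill a call up. It gives the time, the measured TCP pose, the force and the opening at its end, in the units of the state.
- robot.read_state(): the state, without advancing time (a new reading comes with each control period).
- robot.read_camera(name): name is "side" or "top" or "wrist"; returns (picture, depth): 400x640x3 uint8, red, green, blue; 400x640 float32, m along the optical axis (not along the pixel's ray), 0 where there is no reading.
- robot.camera_info(name): a dict with "vertical_fov" (degrees; the focal length in pixels is half the picture's height over the tangent of half this angle, whatever the lens; pixels are square), "cx", "cy" (the principal point, pixels), "D" ([k1, k2, p1, p2, k3] as OpenCV has them; the pictures are not rectified), "cam_to_world" (4x4, takes a point from camera to world coordinates). Camera axes: x right, y up, looking along -z (the intrinsics and any distortion apply to the point x, -y, -z); pixel columns grow to the right and rows downward; lengths in m; the calibration is good to about 2 mm. A picture is of the moment at which its call begins: read the wrist's pose just before it. camera_info takes no time and is no camera call; for the wrist camera it gives the pose at the moment of the call.
- robot.close_job(): hands the job in, once; it reports no verdict.
The state is a dict: "t": time; "q": joint angles; "dq": joint speeds; "joint_torque": joint torques, N m; "tool_pos": TCP position; "orientation": TCP orientation; "force": force on the tool from outside, world axes, zero at the start; "wrist_torque": the same for the moment, N m; "opening": finger opening in m.
Only numpy, scipy, OpenCV 4.12 (cv2) and the standard library are available. Lean on these libraries where they do the work, as an engineer would, in place of code of your own. Each camera call takes 0.05 s, during which the arm holds its last target. There are 200 camera calls.

TASK

Do the daily pull check on the sloping bench gauge: draw its sprung orange paddle out down the slope until the red pointer lines up with the green index clip, and hold it there steadily for two seconds. Then ease the slide fully back home under control, without letting it snap, and let go. Leave the clip where it is set and do not disturb the brass cup or the two screws.

Things in the scene. Friction and masses are not known exactly. Their poses are not given: they have to be found in the camera images.
- gauge: Fixed gauge, blue legs, 280 x 190 x 270 mm. Origin: centre of its underside; z up; its front is -x, roughly towards the robot. Its silver bed (340 x 190 mm) slopes 35 degrees, low end in front. BED FRAME: origin on the bed's top, 150 mm straight above this origin; the gauge's axes turned -35 degrees about y: bed x up the slope, bed y = gauge y, bed z the bed's normal, leaning to the robot.
- bed (a point): The bed frame's origin point, on the bed's upper surface (this point's own axes are the gauge's, untilted). The bed spans bed x -180 to +160 mm. A blue spring housing, 56 mm wide (66 at its front plate) and 50 mm high, stands on it from bed x = +35 to +150 mm.
- slide (a joint): Pull-out of the sprung slide in m: 0 = fully home, grows as it is drawn down the slope (bed -x), stop at 0.115. The spring pulls it home with about 2 N at home and 11 N at 0.1. Pointer and clip line up when slide = 0.050 + clip.
- paddle_grip (a point): Grip point in the orange paddle on the slide; its axes are the bed frame's. Paddle: a plate square to the slope, 12 mm thick along bed x (pinch it across this, tool along the bed's normal), 60 mm along bed y, 10 to 70 mm above the bed. Point: mid thickness and width, at home at bed (-40, 0, 52) mm. A 12 mm rod, its top 26 mm above the bed, runs up the slope to the housing.
- pointer (a point): Outer tip of the red pointer, a bar 5 mm wide that sticks out sideways (bed +y) from the paddle's foot over the white scale (a tick every 10 mm); at home it is at bed (-40, 64, 12.5) mm. Axes as the bed frame; it moves with the slide.
- clip (a joint): Setting of the green index clip in m, grows down the slope; 0 puts its mark 50 mm below the pointer's home, 0.05 puts it 100 mm below.
- index_mark (a point): Inner end of the black line in the middle of the green index clip, 4 mm beyond the path of the pointer's tip. The clip is 12 mm wide along the slope, 42 mm along bed y (outwards from this mark, past the bed's +y edge) and rises 18 mm above the bed. Axes as the bed frame: the pointer lines up when its bed x equals that of this mark.
- nut_cup: Loose brass nut cup, 70 mm across, 80 mm high, upright beside the gauge. Origin: centre of its underside.
- screw0: Loose yellowish cadmium panel screw, 70 mm long, standing on its 26 mm head, shank 12 mm. Origin: centre of its underside.
- screw1: Second panel screw, the same as the first.

How it is judged:
By the outcome, as a careful person would: the job done as asked, in the order asked, and still so for the second after the job is handed in, with the robot touching nothing.
It also fails if it takes over 45 s, if anything falls off the work surface, if the arm or the gripper's body presses on something with over 40 N, if the wrist force passes 120 N, or if a joint passes its speed limit or range.

## Working session

There is one attempt and no reset: what is moved stays moved. The work goes in short steps, Python scripts to look and compute and a shell command to move; the robot and the scene stay as the last step left them, time stands still between calls to the robot, and variables do not carry over. Pictures are saved under pics/ and viewed, about 8 in all and at most 12, crops included, and the job is handed in when it is done.

```bash
mkdir -p pics; cat > h.py <<'E'
import numpy as np, cv2
from plant import robot
from scipy.spatial.transform import Rotation as R
def snap(n,f):
    info=robot.camera_info(n); p,d=robot.read_camera(n)
    cv2.imwrite('pics/%s.png'%f,p[:,:,::-1]); np.savez('pics/%s.npz'%f,p=p,d=d,T=info['cam_to_world'],v=info['vertical_fov'],c=[info['cx'],info['cy']],D=info['D'])
    return p,d,info
def load(f): return np.load('pics/%s.npz'%f)
def rays(s,px):
    f=200/np.tan(np.radians(s['v'])/2); K=np.array([[f,0,s['c'][0]],[0,f,s['c'][1]],[0,0,1]])
    u=cv2.undistortPoints(np.array(px,float).reshape(-1,1,2),K,s['D'])[:,0]
    return np.c_[u[:,0],-u[:,1],-np.ones(len(u))]
def pts(s,px):  # by depth
    px=np.array(px).reshape(-1,2); r=rays(s,px); z=s['d'][px[:,1].astype(int),px[:,0].astype(int)]
    return (r*z[:,None])@s['T'][:3,:3].T+s['T'][:3,3]
def mask(p,lo,hi):
    return cv2.inRange(cv2.cvtColor(p,cv2.COLOR_RGB2HSV),lo,hi)
E
python3 - <<'E'
from h import *
for n in('side','top'): 
    p,d,i=snap(n,n+'0'); print(n,i)
print(robot.read_state())
a=cv2.imread('pics/side0.png');b=cv2.imread('pics/top0.png')
E
```

```text
side {'vertical_fov': 47.726355817849175, 'cx': 324.7694385265584, 'cy': 197.57471966341473, 'D': array([-0.1118064,  0.       ,  0.       ,  0.       ,  0.       ]), 'cam_to_world': array([[ 0.98619442,  0.08386858, -0.14278173,  0.49988736],
       [-0.16408418,  0.61101749, -0.77442495, -0.64559596],
       [ 0.02229221,  0.78716179,  0.61634355,  0.64043259],
       [ 0.        ,  0.        ,  0.        ,  1.        ]])}
top {'vertical_fov': 45.84368027861553, 'cx': 323.86730553335843, 'cy': 197.07576371670908, 'D': array([0.01317684, 0.        , 0.        , 0.        , 0.        ]), 'cam_to_world': array([[ 0.00864643,  0.99354393, -0.11311809,  0.48550781],
       [-0.99992509,  0.00761052, -0.00958642,  0.01035859],
       [-0.00866364,  0.1131925 ,  0.9935353 ,  1.06069558],
       [ 0.        ,  0.        ,  0.        ,  1.        ]])}
{'t': 0.1, 'q': array([-1.21538002e+00,  1.31094571e-01,  1.48915752e+00, -2.12083534e-05,
        1.52298040e+00, -8.54219284e-02]), 'dq': array([ 0.00029749, -0.00113531, -0.00261729,  0.0004496 ,  0.00013576,
        0.00087617]), 'joint_torque': array([ 2.16258166e-03, -5.61339569e+01, -4.93096089e+01,  7.71747250e-02,
        2.91407813e-02, -6.11406426e-05]), 'tool_pos': array([ 0.25584413, -0.54216315,  0.21769406]), 'orientation': array([-3.06400145e+00, -6.86520405e-01,  3.79453288e-04]), 'force': array([0.13689176, 0.14550026, 0.08335102]), 'wrist_torque': array([ 0.01893873,  0.04165481, -0.00416597]), 'opening': 0.09287314619403934}
```

View pics/side0.png

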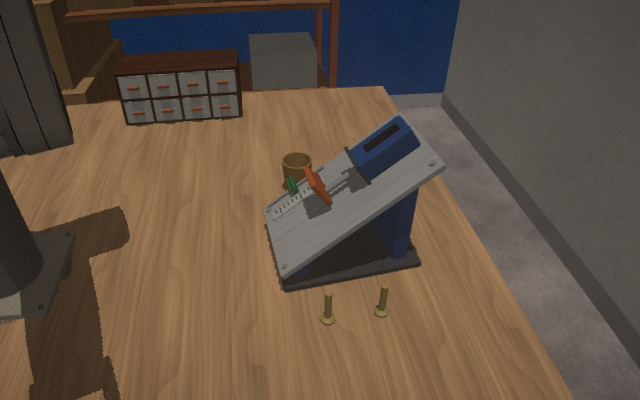

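View pics/top0.png

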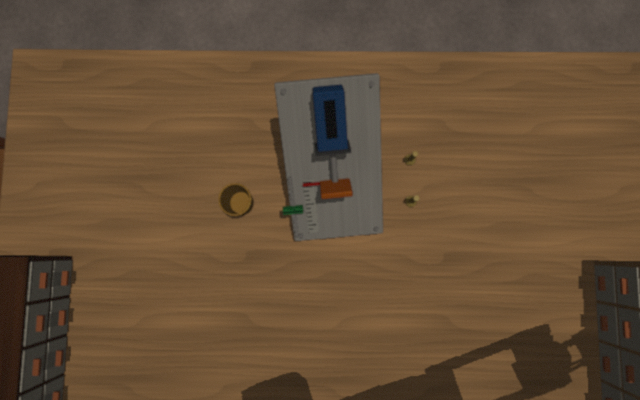

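Side view: the bed slopes towards the robot, with the paddle at about (318,185) and the clip at (291,184). Top view: paddle (336,188), clip (292,210), red pointer (310,184), cup (237,200), screws (410,158) and (412,201). Next I'll fit the bed.

```bash
cat > fit.py <<'E'
from h import *
s=load('top0'); 
uv=np.stack(np.meshgrid(np.arange(640),np.arange(400)),-1)
P=pts(s,uv.reshape(-1,2)).reshape(400,640,3)
reg=np.zeros((400,640),bool); reg[160:230,345:378]=1; reg[90:230,355:375]=1
A=P[reg]; c=A.mean(0); n=np.linalg.svd(A-c)[2][2]; n*=np.sign(n[2])
print('n',n,'tilt',np.degrees(np.arccos(n[2])),'yaw',np.degrees(np.arctan2(-n[1],-n[0])))
near=(abs((P-c)@n)<.006); near[:, :265]=0; near[:,395:]=0; near[:60]=0; near[250:]=0
cnt=max(cv2.findContours(cv2.morphologyEx(near.astype(np.uint8),cv2.MORPH_CLOSE,np.ones((25,25))),0,1)[0],key=cv2.contourArea)
m=np.zeros((400,640),np.uint8); cv2.drawContours(m,[cnt],-1,1,-1)
px=cnt[:,0]; r=rays(s,px)@s['T'][:3,:3].T; o=s['T'][:3,3]
W=o+r*(((c-o)@n)/(r@n))[:,None]
e1=np.cross([0,1,0],n); e1/=np.linalg.norm(e1); e2=np.cross(n,e1)
rect=cv2.minAreaRect(np.c_[(W-c)@e1,(W-c)@e2].astype(np.float32)); print(rect)
ang=rect[2]; w=rect[1]
if w[0]<w[1]: ang-=90
a=np.radians(ang); bx=np.cos(a)*e1+np.sin(a)*e2; bx*=np.sign(bx[0])
psi=np.arctan2(bx[1],bx[0]); 
C=c+rect[0][0]*e1+rect[0][1]*e2
RB=R.from_euler('z',psi)*R.from_euler('y',-np.radians(35)); B=RB.as_matrix()
O=C+B@[.010,0,0]
print('yaw edges',np.degrees(psi),'O',O,'gauge z',O[2]-.15)
np.savez('bed.npz',B=B,O=O)
for nm,lo,hi in(('orange',(3,170,90),(14,255,255)),('red',(0,150,60),(3,255,255)),('red2',(174,150,60),(180,255,255)),('green',(55,100,30),(85,255,255))):
    for f in('top0','side0'):
        q=load(f); mm=mask(q['p'],lo,hi); mm[:, :260]=0; mm[:,400:]=0; mm[:150]=0; mm[260:]=0
        ys,xs=np.nonzero(mm)
        if len(xs)<5: continue
        X=(pts(q,np.c_[xs,ys])-O)@B*1000
        print(nm,f,len(xs),'bed5-95',np.percentile(X,[3,50,97],axis=0).round(1).tolist())
for nm,b in(('cup',(210,180,260,220)),('s0',(400,150,420,168)),('s1',(400,192,420,210))):
    Q=P[b[1]:b[3],b[0]:b[2]].reshape(-1,3); Q=Q[Q[:,2]>.02]; print(nm,Q.mean(0),Q.max(0))
E
python3 fit.py
```

```text
n [-0.04982759 -0.99523407  0.0838234 ] tilt 85.19163101181877 yaw 87.13381106236763
((0.02758137136697769, -0.2049086093902588), (0.8979726433753967, 0.5833534598350525), 61.10914993286133)
yaw edges -70.67573134110592 O [ 0.77521492 -0.08350983 -0.01215127] gauge z -0.16215127032610394
orange top0 193 bed5-95 [[-21.3, -155.7, 222.4], [0.9, -146.8, 239.6], [24.0, -124.1, 255.3]]
orange side0 245 bed5-95 [[-27.1, -159.6, 191.8], [4.4, -146.9, 228.6], [26.3, -117.3, 251.6]]
red top0 37 bed5-95 [[-66.9, -111.2, 216.8], [-57.8, -107.0, 224.9], [-44.4, -101.9, 234.4]]
red side0 5 bed5-95 [[-64.6, -108.7, 226.3], [-64.0, -107.4, 230.2], [-58.4, -105.8, 232.4]]
green top0 134 bed5-95 [[-128.6, -149.1, 218.2], [-114.4, -141.2, 229.1], [-98.3, -131.7, 241.2]]
green side0 60 bed5-95 [[-124.8, -154.3, 216.5], [-111.6, -144.5, 226.6], [-96.6, -136.5, 238.7]]
cup [0.5925671  0.21089977 0.07994215] [0.62553589 0.24117456 1.06069558]
s0 [ 0.68671266 -0.16699285  0.0725816 ] [0.69807867 0.01035859 1.06069558]
s1 [ 0.59027411 -0.16084506  0.11292054] [0.60241302 0.01035859 1.06069558]
```

Missing depth pixels (zeros) corrupted the plane fit, so I'll exclude them.

```bash
sed -i 's/^A=P\[reg\];/ok=s["d"]>0; A=P[reg\&ok]; A=A[abs(A[:,2]-np.median(A[:,2]))<.15];/; s/^near=(abs((P-c)@n)<.006);/near=ok\&(abs((P-c)@n)<.006);/; s/Q=Q\[Q\[:,2\]>.02\]/Q=Q[(Q[:,2]>.02)\&(Q[:,2]<.5)]/; s/^    X=/&/; s/ys,xs=np.nonzero(mm)/ys,xs=np.nonzero((mm>0)\&(q["d"]>0))/' fit.py; python3 fit.py
```

```text
n [-0.53974219 -0.30487261  0.78468532] tilt 38.30841610916927 yaw 29.459871375406795
((0.008603677153587341, 0.026343755424022675), (0.35400503873825073, 0.12958873808383942), 4.9737162590026855)
yaw edges 5.850550595670743 O [ 0.65609615 -0.03021412  0.15582529] gauge z 0.005825286224077325
orange top0 192 bed5-95 [[-38.5, 6.4, 25.3], [-32.6, 33.7, 60.5], [-29.5, 59.3, 64.0]]
orange side0 245 bed5-95 [[-41.2, -0.3, 8.8], [-33.6, 23.7, 58.1], [-32.1, 57.3, 63.2]]
red top0 37 bed5-95 [[-37.7, 65.1, 1.4], [-34.7, 80.6, 6.1], [-32.9, 94.2, 8.8]]
red side0 5 bed5-95 [[-37.9, 82.6, 5.2], [-36.5, 89.2, 6.6], [-35.9, 90.7, 8.6]]
green top0 134 bed5-95 [[-94.8, 103.6, -3.5], [-87.4, 121.4, 8.4], [-84.7, 138.4, 12.3]]
green side0 60 bed5-95 [[-97.8, 98.2, -0.4], [-89.6, 115.6, 9.5], [-87.7, 134.5, 11.4]]
cup [0.59454602 0.21460663 0.06181362] [0.62553589 0.24117456 0.08569975]
s0 [ 0.69018171 -0.17005063  0.05554515] [ 0.69807867 -0.16564444  0.07534438]
s1 [ 0.59631832 -0.17072219  0.05824121] [ 0.60241302 -0.16660511  0.07639775]
```

```bash
python3 - <<'E'
t=open('fit.py').read()
t=t.replace("print('n',n","""
reg[90:230,345:378]=0; reg[95:225,357:374]=1; reg[215:230,320:374]=1; reg[90:225,290:300]=1; reg[90:110,290:305]=1
A=P[reg&ok]; k=np.ones(len(A),bool)
for th in(.1,.04,.02,.01,.006,.006):
    M=np.c_[A[:,:2],np.ones(len(A))]; co=np.linalg.lstsq(M[k],A[k,2],rcond=None)[0]; rs=A[:,2]-M@co; rs-=np.median(rs); k=abs(rs)<th
c=A[k].mean(0); n=np.array([-co[0],-co[1],1]); n/=np.linalg.norm(n); print(k.sum(),len(k))
print('n',n""",1)
open('fit.py','w').write(t)
E
python3 fit.py
```

```text
4137 4280
n [-0.57078231 -0.0586874   0.81900143] tilt 35.015042544132235 yaw 5.870478845835843
((0.006194606423377991, 0.021528370678424835), (0.3417535722255707, 0.2044612318277359), 4.579156398773193)
yaw edges 5.5843834266695165 O [0.66160027 0.01091199 0.15263062] gauge z 0.0026306182697227454
orange top0 192 bed5-95 [[-44.5, -34.3, 33.5], [-38.6, -6.9, 68.6], [-35.6, 18.6, 72.2]]
orange side0 245 bed5-95 [[-47.2, -41.0, 17.0], [-39.5, -16.9, 66.2], [-38.1, 16.6, 71.3]]
red top0 37 bed5-95 [[-43.9, 24.6, 9.6], [-40.9, 40.0, 14.4], [-39.2, 53.6, 17.1]]
red side0 5 bed5-95 [[-44.2, 42.1, 13.5], [-42.8, 48.7, 14.9], [-42.1, 50.1, 16.9]]
green top0 134 bed5-95 [[-101.2, 62.8, 4.9], [-93.8, 80.6, 16.8], [-91.0, 97.7, 20.7]]
green side0 60 bed5-95 [[-104.1, 57.4, 8.0], [-96.0, 74.8, 17.9], [-94.1, 93.8, 19.8]]
cup [0.59454602 0.21460663 0.06181362] [0.62553589 0.24117456 0.08569975]
s0 [ 0.69018171 -0.17005063  0.05554515] [ 0.69807867 -0.16564444  0.07534438]
s1 [ 0.59631832 -0.17072219  0.05824121] [ 0.60241302 -0.16660511  0.07639775]
```

```bash
cat > go.py <<'E'
# usage: go.py bx by bz(mm of TCP in bed) : what is left, tool axes
import sys; from h import *
b=np.load('bed.npz'); B,O=b['B'],b['O']+b['B']@[0,-.0075,0]
def state():
    s=robot.read_state(); Rm=R.from_rotvec(s['orientation']).as_matrix(); return s,Rm
Rt=np.c_[B[:,1],B[:,0],-B[:,2]]
if __name__=='__main__':
    s,Rm=state(); X=O+B@(np.array(sys.argv[1:4],float)/1000)
    tw=R.from_matrix(Rm.T@Rt).as_rotvec()
    print('t',s['t'],'bed now',((s['tool_pos']-O)@B*1000).round(1),'target',X.round(3),'open',s['opening'],'F_bed',(s['force']@B).round(2))
    print('shift tool mm',(Rm.T@(X-s['tool_pos'])*1000).round(1),'twist',tw.round(4),'n rows',np.linalg.norm(tw)/.149,'dq',abs(s['dq']).max().round(3))
E
python3 go.py -40 0 150
```

```text
t 0.1 bed now [-337.6 -503.5  315.8] target [ 0.544 -0.008  0.253] open 0.09287314619403934 F_bed [ 0.17  0.13 -0.02]
shift tool mm [ 488.6 -360.1  -34.2] twist [-0.5326  0.3732 -1.1875] n rows 9.086553351392743 dq 0.003
```

```bash
python3 -m pendant '[{"translation":[35,-26,-4],"twist":[0,0,0],"grip":1},{"translation":[35,-26,-4],"twist":[0,0,0],"grip":1},{"translation":[35,-26,-4],"twist":[0,0,0],"grip":1},{"translation":[35,-26,-4],"twist":[0,0,0],"grip":1},{"translation":[35,-26,-4],"twist":[0,0,0],"grip":1},{"translation":[35,-26,-4],"twist":[0,0,0],"grip":1},{"translation":[35,-26,-4],"twist":[0,0,0],"grip":1},{"translation":[35,-26,-4],"twist":[0,0,0],"grip":1},{"translation":[35,-26,-4],"twist":[0,0,0],"grip":1},{"translation":[35,-26,-4],"twist":[0,0,0],"grip":1}]'; python3 go.py -40 0 150
```

```text
t: 1.1
tool_pos: [0.4638, -0.1462, 0.2537]
orientation: [-3.059, -0.669, 0.007]
force: [1.0, 0.3, -0.7]
opening: 0.0932
t 1.1 bed now [-115.8 -129.6  204.5] target [ 0.544 -0.008  0.253] open 0.09316004303501632 F_bed [ 0.47  0.22 -1.18]
shift tool mm [130.6 -91.9   1.8] twist [-0.5407  0.3731 -1.1989] n rows 9.175273171570542 dq 0.937
```

```bash
python3 -m pendant '[{"translation":[40,-30,0],"twist":[-0.054,0.037,-0.12],"grip":1},{"translation":[40,-25,0],"twist":[-0.054,0.037,-0.12],"grip":1},{"translation":[35,-15,0],"twist":[-0.054,0.037,-0.12],"grip":1},{"translation":[0,0,0],"twist":[-0.054,0.037,-0.12],"grip":1},{"translation":[0,0,0],"twist":[-0.054,0.037,-0.12],"grip":1},{"translation":[0,0,0],"twist":[-0.054,0.037,-0.12],"grip":1},{"translation":[0,0,0],"twist":[-0.054,0.037,-0.12],"grip":1},{"translation":[0,0,0],"twist":[-0.054,0.037,-0.12],"grip":1},{"translation":[0,0,0],"twist":[-0.054,0.037,-0.12],"grip":1},{"translation":[0,0,0],"twist":[-0.054,0.037,-0.12],"grip":1}]'; python3 go.py -40 0 150
```

```text
t: 2.1
tool_pos: [0.5288, -0.0121, 0.2518]
orientation: [1.72, 2.019, 0.636]
force: [-0.5, -0.4, 0.5]
opening: 0.0931
t 2.1 bed now [-53.2  -2.4 158.3] target [ 0.544 -0.008  0.253] open 0.09309497060035224 F_bed [-0.13 -0.35  0.67]
shift tool mm [ 1.5 13.2  8.6] twist [ 0.0139 -0.0196  0.0561] n rows 0.4092703158174834 dq 2.197
```

```bash
python3 -m pendant '[{"translation":[1.5,13,8],"twist":[0.014,-0.02,0.056],"grip":1},{"translation":[0,0,0],"twist":[0,0,0],"grip":1},{"translation":[0,0,0],"twist":[0,0,0],"grip":1},{"translation":[0,0,0],"twist":[0,0,0],"grip":1},{"translation":[0,0,0],"twist":[0,0,0],"grip":1},{"translation":[0,0,0],"twist":[0,0,0],"grip":1},{"translation":[0,0,0],"twist":[0,0,0],"grip":1},{"translation":[0,0,0],"twist":[0,0,0],"grip":1},{"translation":[0,0,0],"twist":[0,0,0],"grip":1},{"translation":[0,0,0],"twist":[0,0,0],"grip":1}]'>/dev/null; python3 go.py -40 0 150; python3 -c "
from h import *
snap('wrist','w1')"
```

```text
t 3.1 bed now [-45.2  -0.6 149.2] target [ 0.544 -0.008  0.253] open 0.09255958401935056 F_bed [ 0.43 -0.98  0.05]
shift tool mm [ 0.6  5.2 -0.8] twist [-0.0037 -0.0013  0.0172] n rows 0.11866264296014231 dq 0.001
```

View pics/w1.png

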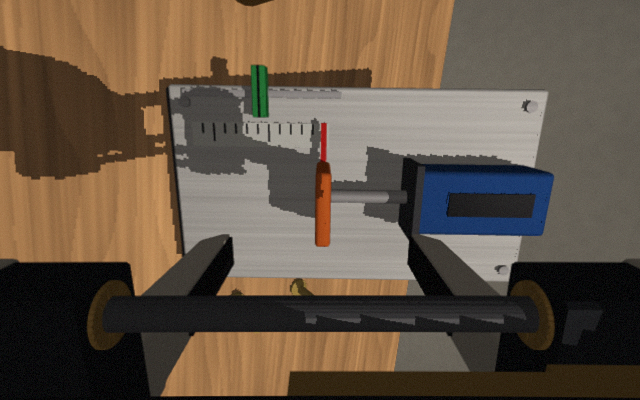

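Wrist view: pointer tip at (324,123), black clip line running about (259,67) to (261,115), paddle x 316–331 with its top at y 162–246, and housing plate at x≈401. Next I'll measure these in the bed frame.

```bash
cat > meas.py <<'E'
import sys; from h import *; from go import B,O
f=sys.argv[1]; s=load(f)
def onz(px,z):
    r=rays(s,px)@s['T'][:3,:3].T@B; o=(s['T'][:3,3]-O)@B*1000
    return o+r*((z-o[2])/r[:,2])[:,None]
hsv=cv2.cvtColor(s['p'],cv2.COLOR_RGB2HSV)
g=mask(s['p'],(50,120,20),(85,255,255)); g=cv2.morphologyEx(g,cv2.MORPH_CLOSE,np.ones((3,5)))
rd=mask(s['p'],(0,180,60),(3,255,255))|mask(s['p'],(176,180,60),(180,255,255)); og=mask(s['p'],(5,180,60),(16,255,255))
def big(m):
    n,l,st,_=cv2.connectedComponentsWithStats(m); k=1+np.argmax(st[1:,4]); return l==k
for nm,m in(('green',g),('red',rd),('orange',og)):
    ys,xs=np.nonzero(big(m)); D=(pts(s,np.c_[xs,ys])-O)@B*1000
    D=D[s['d'][ys,xs]>0]
    print(nm,len(xs),'px',xs.min(),xs.max(),ys.min(),ys.max(),'bed pct',np.percentile(D,[2,50,98],axis=0).round(1).tolist())
# dark line in the clip rows
m=cv2.dilate(big(g).astype(np.uint8),np.ones((1,3))); V=hsv[...,2].astype(float); L=[]
for y in np.unique(np.nonzero(m)[0])[3:-3]:
    x=np.nonzero(m[y])[0]; x=np.arange(x.min()+2,x.max()-1)
    if len(x)<5: continue
    v=V[y,x]; w=np.clip(np.median(v)-v,0,None)**2
    if w.sum(): L.append((np.sum(w*x)/w.sum(),y))
L=np.array(L); print('line bed (z18)',np.c_[onz(L,18).round(1)][::5,:2].tolist())
ys,xs=np.nonzero(big(rd)); P=[(xs[ys==y].mean(),y) for y in np.unique(ys)]
print('pointer bed (z15)',onz(P,15).round(1)[::5,:2].tolist())
E
python3 meas.py w1; python3 -c "
import cv2;a=cv2.imread('pics/w1.png')[55:175,180:360];cv2.imwrite('pics/w1c.png',cv2.resize(a,None,fx=4.4,fy=4.4,interpolation=0))"
```

```text
green 806 px 251 267 65 116 bed pct [[-106.1, 64.9, 7.8], [-99.5, 85.0, 17.0], [-94.3, 103.5, 19.0]]
red 185 px 321 325 123 161 bed pct [[-47.0, 26.5, 12.7], [-45.0, 42.0, 14.0], [-43.0, 58.6, 15.6]]
orange 1123 px 315 330 162 245 bed pct [[-49.9, -30.9, 29.8], [-44.7, 1.1, 68.7], [-39.5, 25.5, 70.3]]
line bed (z18) [[-100.2, 102.5], [-100.2, 98.6], [-99.6, 94.7], [-99.8, 90.8], [-100.6, 86.8], [-100.6, 82.9], [-99.9, 78.9], [-99.7, 74.8], [-99.9, 70.7], [-100.2, 66.6]]
pointer bed (z15) [[-45.0, 59.2], [-44.9, 55.0], [-45.2, 50.7], [-45.1, 46.4], [-45.1, 42.1], [-45.0, 37.7], [-44.9, 33.3], [-44.8, 28.8]]
```

View pics/w1c.png

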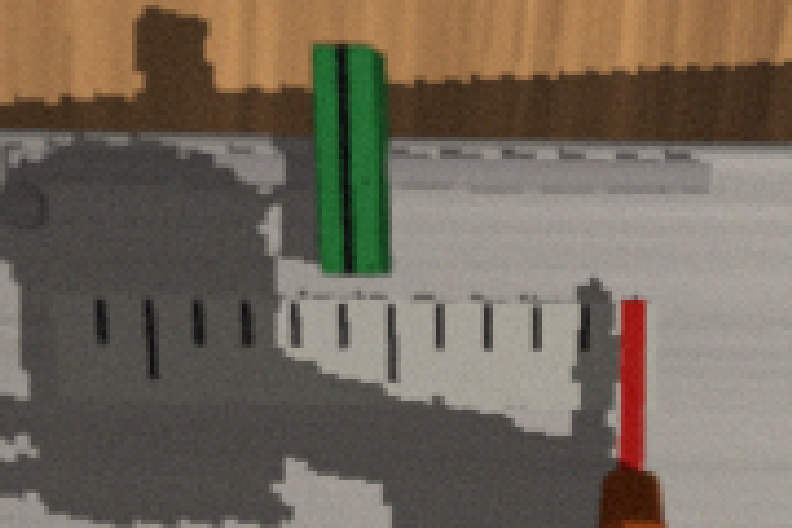

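Pointer at −45 and mark at −100 in the same view, so the required pull is about 55 mm. Lowering over the paddle.

```bash
python3 -m pendant '[{"translation":[-3,0,12],"twist":[-0.004,-0.001,0.017],"grip":1},{"translation":[0,0,14],"twist":[0,0,0],"grip":1},{"translation":[0,0,14],"twist":[0,0,0],"grip":1},{"translation":[0,0,14],"twist":[0,0,0],"grip":1},{"translation":[0,0,14],"twist":[0,0,0],"grip":1},{"translation":[0,0,14],"twist":[0,0,0],"grip":1},{"translation":[0,0,14],"twist":[0,0,0],"grip":1},{"translation":[0,0,8],"twist":[0,0,0],"grip":1},{"translation":[0,0,0],"twist":[0,0,0],"grip":1},{"translation":[0,0,0],"twist":[0,0,0],"grip":1}]' >/dev/null; python3 go.py -45 -3 36
```

```text
t 4.15 bed now [-43.5  -4.1  42.4] target [ 0.605 -0.005  0.156] open 0.0930896751212437 F_bed [ 0.32  0.09 -1.05]
shift tool mm [ 1.1 -1.5  6.4] twist [ 0.0027  0.0006 -0.0001] n rows 0.018749595106248174 dq 0.006
```

```bash
python3 -m pendant '[{"translation":[1,-1.5,6],"twist":[0,0,0],"grip":1},{"translation":[0,0,0],"twist":[0,0,0],"grip":0},{"translation":[0,0,0],"twist":[0,0,0],"grip":-0.4},{"translation":[0,0,0],"twist":[0,0,0],"grip":-0.6},{"translation":[0,0,0],"twist":[0,0,0],"grip":-1},{"translation":[0,0,0],"twist":[0,0,0],"grip":-1},{"translation":[0,0,0],"twist":[0,0,0],"grip":-1},{"translation":[0,0,0],"twist":[0,0,0],"grip":-1},{"translation":[0,0,0],"twist":[0,0,0],"grip":-1},{"translation":[0,0,0],"twist":[0,0,0],"grip":-1}]' 35; python3 go.py -45 -3 36; python3 -c "
from h import *
snap('wrist','w2')"; python3 meas.py w2
```

```text
t: 5.15
tool_pos: [0.6061, -0.0056, 0.1595]
orientation: [1.785, 1.967, 0.626]
force: [-0.4, 0.5, 0.7]
opening: 0.0255
t 5.15 bed now [-42.6  -3.5  38.2] target [ 0.605 -0.005  0.156] open 0.025542060612171198 F_bed [0.1  0.52 0.74]
shift tool mm [ 0.5 -2.4  2.2] twist [0.0069 0.0018 0.0004] n rows 0.047921161213721725 dq 0.001
green 2382 px 196 230 32 116 bed pct [[-105.8, 64.9, 5.4], [-98.9, 85.7, 16.9], [-94.3, 104.5, 18.8]]
red 473 px 314 321 125 184 bed pct [[-47.1, 26.7, 12.8], [-44.8, 43.6, 14.0], [-43.1, 59.0, 15.3]]
orange 2678 px 305 331 185 295 bed pct [[-50.3, -11.2, 21.0], [-44.9, 13.5, 68.5], [-39.6, 26.0, 70.1]]
line bed (z18) [[-100.2, 103.5], [-99.7, 101.2], [-99.1, 98.9], [-99.0, 96.6], [-99.2, 94.3], [-99.0, 91.9], [-98.9, 89.6], [-99.3, 87.2], [-99.3, 84.7], [-99.3, 82.3], [-99.4, 79.9], [-99.1, 77.4], [-99.1, 74.9], [-99.4, 72.4], [-99.0, 69.9], [-99.2, 67.3]]
pointer bed (z15) [[-45.1, 59.5], [-45.1, 56.9], [-45.1, 54.2], [-45.1, 51.4], [-45.1, 48.7], [-45.1, 45.9], [-45.1, 43.1], [-45.1, 40.3], [-45.1, 37.5], [-45.1, 34.6], [-44.8, 31.8], [-45.1, 28.9]]
```

View pics/w2.png

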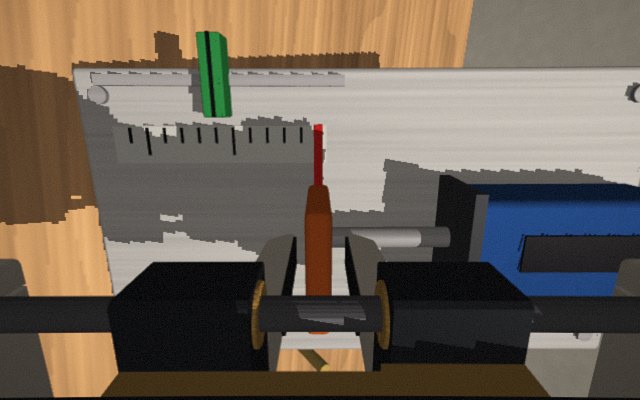

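View w2: the fingers straddle the paddle (x 305–331) and are still closing. The pointer tip is at (318,126) and the clip line's inner end at about (213,115). I'll finish closing.

```bash
python3 -m pendant '[{"translation":[0,-2,2],"twist":[0.006,0,0],"grip":-1},{"translation":[0,0,0],"twist":[0,0,0],"grip":-1},{"translation":[0,0,0],"twist":[0,0,0],"grip":-1},{"translation":[0,0,0],"twist":[0,0,0],"grip":-1},{"translation":[0,0,0],"twist":[0,0,0],"grip":-1},{"translation":[0,0,0],"twist":[0,0,0],"grip":-1},{"translation":[0,0,0],"twist":[0,0,0],"grip":-1},{"translation":[0,0,0],"twist":[0,0,0],"grip":-1},{"translation":[0,0,0],"twist":[0,0,0],"grip":-1},{"translation":[0,0,0],"twist":[0,0,0],"grip":-1}]' ; python3 go.py -99 -3 36
```

```text
t: 6.2
tool_pos: [0.6063, -0.0056, 0.157]
orientation: [1.787, 1.971, 0.621]
force: [1.6, -0.3, -1.7]
opening: 0.0118
t 6.2 bed now [-43.9  -3.6  36.1] target [ 0.561 -0.009  0.125] open 0.011819472097671637 F_bed [ 0.33 -0.5  -2.29]
shift tool mm [  0.6 -55.1  -0. ] twist [0.0017 0.0021 0.0006] n rows 0.018518675850091836 dq 0.001
```

```bash
python3 -m pendant '[{"translation":[0,-3,0],"twist":[0,0,0],"grip":-1},{"translation":[0,-6,0],"twist":[0,0,0],"grip":-1},{"translation":[0,-7,0],"twist":[0,0,0],"grip":-1},{"translation":[0,-7,0],"twist":[0,0,0],"grip":-1},{"translation":[0,-7,0],"twist":[0,0,0],"grip":-1},{"translation":[0,-7,0],"twist":[0,0,0],"grip":-1},{"translation":[0,-7,0],"twist":[0,0,0],"grip":-1},{"translation":[0,-4,0],"twist":[0,0,0],"grip":-1},{"translation":[0,-2,0],"twist":[0,0,0],"grip":-1},{"translation":[0,0,0],"twist":[0,0,0],"grip":-1}]' ; python3 go.py -98 -3.6 36;python3 -c "
from h import *
snap('wrist','w3')"; python3 meas.py w3
```

```text
t: 7.2
tool_pos: [0.5655, -0.0098, 0.1283]
orientation: [1.784, 1.965, 0.627]
force: [10.2, 0.4, -5.0]
opening: 0.0118
t 7.2 bed now [-93.9  -3.7  36.1] target [ 0.562 -0.01   0.126] open 0.011834087293925578 F_bed [ 5.46 -0.6  -9.96]
shift tool mm [ 0.1 -4.1  0.1] twist [ 0.0089  0.003  -0.0002] n rows 0.0628380370502294 dq 0.009
green 1914 px 298 320 31 116 bed pct [[-106.1, 64.8, 15.6], [-100.6, 86.0, 17.2], [-95.0, 104.5, 18.9]]
red 483 px 316 323 125 185 bed pct [[-97.2, 26.4, 12.7], [-95.5, 43.1, 14.1], [-93.2, 58.9, 15.5]]
orange 2734 px 307 334 185 295 bed pct [[-100.6, -10.3, 21.9], [-95.4, 13.5, 68.5], [-89.8, 25.8, 70.0]]
line bed (z18) [[-100.8, 103.5], [-100.7, 101.3], [-100.8, 99.0], [-100.8, 96.7], [-100.8, 94.4], [-100.7, 92.1], [-100.7, 89.7], [-100.7, 87.4], [-100.8, 85.0], [-100.7, 82.6], [-100.8, 80.2], [-100.7, 77.7], [-100.7, 75.3], [-100.6, 72.8], [-100.6, 70.3], [-100.7, 67.8]]
pointer bed (z15) [[-95.2, 59.4], [-95.5, 56.8], [-95.2, 54.1], [-95.2, 51.4], [-95.2, 48.7], [-95.2, 46.0], [-95.2, 43.2], [-95.2, 40.4], [-95.2, 37.6], [-95.2, 34.8], [-95.2, 31.9], [-95.2, 29.1], [-95.3, 26.2]]
```

```bash
python3 -m pendant '[{"translation":[0,-2,0],"twist":[0,0,0],"grip":-1},{"translation":[0,-2,0],"twist":[0,0,0],"grip":-1},{"translation":[0,-1,0],"twist":[0,0,0],"grip":-1},{"translation":[0,-0.4,0],"twist":[0,0,0],"grip":-1},{"translation":[0,0,0],"twist":[0,0,0],"grip":-1},{"translation":[0,0,0],"twist":[0,0,0],"grip":-1},{"translation":[0,0,0],"twist":[0,0,0],"grip":-1},{"translation":[0,0,0],"twist":[0,0,0],"grip":-1},{"translation":[0,0,0],"twist":[0,0,0],"grip":-1},{"translation":[0,0,0],"twist":[0,0,0],"grip":-1}]' ; python3 go.py -99 -3.6 36;python3 -c "
from h import *
snap('wrist','w4')
a=cv2.imread('pics/w4.png')[20:200,220:420];cv2.imwrite('pics/w4c.png',cv2.resize(a,None,fx=3.3,fy=3.3,interpolation=0))"; python3 meas.py w4
```

```text
t: 8.25
tool_pos: [0.5629, -0.0101, 0.1264]
orientation: [1.78, 1.958, 0.633]
force: [9.8, 0.5, -4.2]
opening: 0.0119
t 8.25 bed now [-97.2  -3.8  36.1] target [ 0.561 -0.01   0.125] open 0.011893014744054901 F_bed [ 5.58 -0.49 -9.03]
shift tool mm [ 0.2 -1.8  0. ] twist [ 0.0173  0.004  -0.0015] n rows 0.11936172239874007 dq 0.005
green 1896 px 304 326 31 116 bed pct [[-106.2, 64.7, 15.6], [-100.6, 85.5, 17.1], [-95.4, 104.5, 18.8]]
red 500 px 315 323 125 185 bed pct [[-100.8, 26.6, 12.9], [-98.6, 44.2, 14.0], [-96.3, 58.8, 15.3]]
orange 2733 px 307 334 185 295 bed pct [[-104.0, -10.1, 21.0], [-98.6, 13.5, 68.5], [-93.2, 25.8, 70.1]]
line bed (z18) [[-100.7, 103.5], [-100.8, 101.2], [-100.8, 99.0], [-100.8, 96.7], [-100.8, 94.4], [-100.8, 92.0], [-100.7, 89.7], [-100.7, 87.3], [-100.7, 84.9], [-100.7, 82.5], [-100.7, 80.1], [-100.7, 77.7], [-100.7, 75.2], [-100.7, 72.7], [-100.8, 70.2], [-100.7, 67.7]]
pointer bed (z15) [[-98.8, 59.4], [-98.5, 56.7], [-98.5, 54.1], [-98.5, 51.4], [-98.5, 48.7], [-98.6, 45.9], [-98.8, 43.2], [-98.8, 40.4], [-98.8, 37.6], [-98.8, 34.8], [-98.6, 31.9], [-98.6, 29.0], [-98.9, 26.2]]
```

View pics/w4c.png

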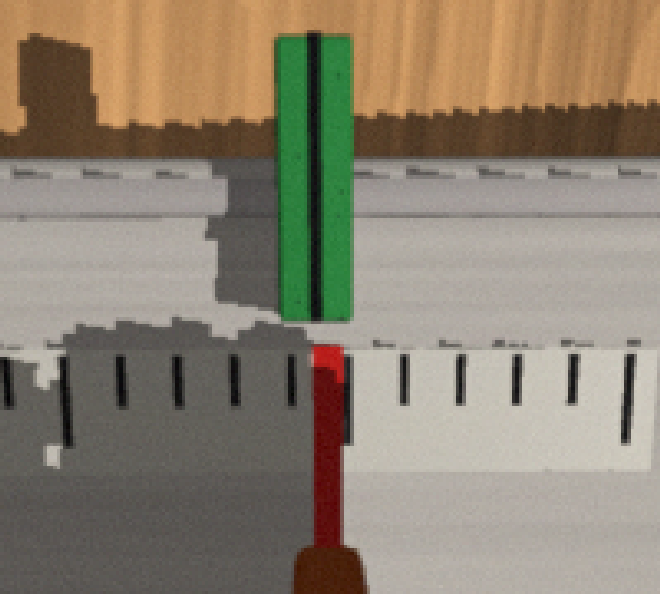

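View w4c: the clip line is at x≈316 and the pointer centre at x≈328 in the crop, so about 2 mm remains. Zero rows creep slightly towards home, so I'll compensate for that.

```bash
python3 -m pendant '[{"translation":[0,-1.5,0],"twist":[0.001,0,0],"grip":-1},{"translation":[0,-0.8,0],"twist":[0.001,0,0],"grip":-1},{"translation":[0,-0.2,0],"twist":[0.001,0,0],"grip":-1},{"translation":[0,-0.2,0],"twist":[0.001,0,0],"grip":-1},{"translation":[0,-0.2,0],"twist":[0.001,0,0],"grip":-1},{"translation":[0,-0.2,0],"twist":[0.001,0,0],"grip":-1},{"translation":[0,-0.2,0],"twist":[0.001,0,0],"grip":-1},{"translation":[0,-0.2,0],"twist":[0.001,0,0],"grip":-1},{"translation":[0,-0.2,0],"twist":[0.001,0,0],"grip":-1},{"translation":[0,-0.2,0],"twist":[0.001,0,0],"grip":-1}]' >/dev/null; python3 go.py -99.3 -3.6 36;python3 -c "
from h import *
snap('wrist','w5')"; python3 meas.py w5 | grep bed.\(z; python3 go.py -99.3 -3.6 36
```

```text
t 9.3 bed now [-99.   -3.8  36.1] target [ 0.561 -0.01   0.125] open 0.012154003357720026 F_bed [ 7.03  0.82 -9.74]
shift tool mm [ 0.2 -0.3  0.1] twist [ 0.0148  0.0049 -0.0026] n rows 0.10622530245521829 dq 0.005
line bed (z18) [[-100.8, 103.4], [-100.7, 101.2], [-100.7, 98.9], [-100.7, 96.6], [-100.8, 94.3], [-100.8, 92.0], [-100.8, 89.6], [-100.8, 87.3], [-100.8, 84.9], [-100.7, 82.5], [-100.8, 80.1], [-100.6, 77.6], [-100.7, 75.2], [-100.7, 72.7], [-100.7, 70.2], [-100.6, 67.7]]
pointer bed (z15) [[-100.6, 59.3], [-100.6, 56.7], [-100.6, 54.0], [-100.6, 51.3], [-100.6, 48.6], [-100.6, 45.9], [-100.6, 43.1], [-100.6, 40.4], [-100.4, 37.6], [-100.4, 34.7], [-100.7, 31.9], [-100.7, 29.0], [-100.6, 26.1]]
t 9.35 bed now [-99.   -3.7  36.1] target [ 0.561 -0.01   0.125] open 0.011819498440212923 F_bed [ 6.32 -0.06 -9.28]
shift tool mm [ 0.1 -0.3  0.1] twist [ 0.0148  0.0049 -0.0026] n rows 0.10575539079308334 dq 0.001
```

Aligned to about 0.1 mm. Holding for the first second with the creep compensated.

```bash
python3 -m pendant '[{"translation":[0,-0.2,0],"twist":[0.001,0,0],"grip":-1},{"translation":[0,-0.2,0],"twist":[0.001,0,0],"grip":-1},{"translation":[0,-0.2,0],"twist":[0.001,0,0],"grip":-1},{"translation":[0,-0.2,0],"twist":[0.001,0,0],"grip":-1},{"translation":[0,-0.2,0],"twist":[0.001,0,0],"grip":-1},{"translation":[0,-0.2,0],"twist":[0.001,0,0],"grip":-1},{"translation":[0,-0.2,0],"twist":[0.001,0,0],"grip":-1},{"translation":[0,-0.2,0],"twist":[0.001,0,0],"grip":-1},{"translation":[0,-0.2,0],"twist":[0.001,0,0],"grip":-1},{"translation":[0,-0.2,0],"twist":[0.001,0,0],"grip":-1}]' >/dev/null; python3 go.py -99 -3.6 36;python3 -c "
from h import *
snap('wrist','w6')"; python3 meas.py w6 | grep bed.\(z|cut -c1-70
```

```text
t 10.35 bed now [-98.9  -3.8  36.1] target [ 0.561 -0.01   0.125] open 0.011730469826515823 F_bed [ 7.03 -0.29 -9.47]
shift tool mm [ 0.2 -0.1  0.1] twist [ 0.0123  0.0058 -0.0035] n rows 0.09410232122379704 dq 0.005
line bed (z18) [[-100.8, 103.4], [-100.7, 101.1], [-100.7, 98.9], [-10
pointer bed (z15) [[-100.5, 59.3], [-100.5, 56.7], [-100.5, 54.0], [-1
```

Steady to 0.1 mm. Two more seconds of hold.

```bash
python3 -m pendant '[{"translation":[0,-0.2,0],"twist":[0.001,0,0],"grip":-1},{"translation":[0,-0.2,0],"twist":[0.001,0,0],"grip":-1},{"translation":[0,-0.2,0],"twist":[0.001,0,0],"grip":-1},{"translation":[0,-0.2,0],"twist":[0.001,0,0],"grip":-1},{"translation":[0,-0.2,0],"twist":[0.001,0,0],"grip":-1},{"translation":[0,-0.2,0],"twist":[0.001,0,0],"grip":-1},{"translation":[0,-0.2,0],"twist":[0.001,0,0],"grip":-1},{"translation":[0,-0.2,0],"twist":[0.001,0,0],"grip":-1},{"translation":[0,-0.2,0],"twist":[0.001,0,0],"grip":-1},{"translation":[0,-0.2,0],"twist":[0.001,0,0],"grip":-1}]' >/dev/null; python3 go.py -99 -3.6 36
python3 -m pendant '[{"translation":[0,-0.2,0],"twist":[0.001,0,0],"grip":-1},{"translation":[0,-0.2,0],"twist":[0.001,0,0],"grip":-1},{"translation":[0,-0.2,0],"twist":[0.001,0,0],"grip":-1},{"translation":[0,-0.2,0],"twist":[0.001,0,0],"grip":-1},{"translation":[0,-0.2,0],"twist":[0.001,0,0],"grip":-1},{"translation":[0,-0.2,0],"twist":[0.001,0,0],"grip":-1},{"translation":[0,-0.2,0],"twist":[0.001,0,0],"grip":-1},{"translation":[0,-0.2,0],"twist":[0.001,0,0],"grip":-1},{"translation":[0,-0.2,0],"twist":[0.001,0,0],"grip":-1},{"translation":[0,-0.2,0],"twist":[0.001,0,0],"grip":-1}]' >/dev/null; python3 go.py -44 -3.6 36;python3 -c "
from h import *
snap('wrist','w7')"; python3 meas.py w7 | grep bed.\(z|cut -c1-70
```

```text
t 11.4 bed now [-98.6  -3.8  36.1] target [ 0.561 -0.01   0.125] open 0.011707916778174218 F_bed [  6.61   0.47 -10.48]
shift tool mm [ 0.2 -0.4  0.1] twist [ 0.0102  0.0067 -0.0042] n rows 0.08681224901783298 dq 0.005
t 12.4 bed now [-98.2  -3.8  36.1] target [ 0.606 -0.006  0.157] open 0.011611294671075918 F_bed [  6.18  -0.11 -10.88]
shift tool mm [ 0.5 54.2  0.5] twist [ 0.0086  0.0077 -0.0049] n rows 0.08416628167052034 dq 0.004
line bed (z18) [[-100.7, 103.3], [-100.6, 101.1], [-100.8, 98.8], [-10
pointer bed (z15) [[-100.5, 59.8], [-99.7, 57.1], [-99.7, 54.5], [-99.
```

Held for about 3 s, at most 0.9 mm off at the very end and within 0.5 mm over the first 2 s. Now easing it home slowly.

```bash
python3 -m pendant '[{"translation":[0,1,0],"twist":[0.001,0,0],"grip":-1},{"translation":[0,2,0],"twist":[0.001,0,0],"grip":-1},{"translation":[0,3,0],"twist":[0.001,0.001,0],"grip":-1},{"translation":[0,3,0],"twist":[0.001,0.001,0],"grip":-1},{"translation":[0,3,0],"twist":[0.001,0.001,0],"grip":-1},{"translation":[0,3,0],"twist":[0.001,0.001,0],"grip":-1},{"translation":[0,3,0],"twist":[0.001,0.001,0],"grip":-1},{"translation":[0,3,0],"twist":[0.001,0.001,0],"grip":-1},{"translation":[0,3,0],"twist":[0.001,0.001,0],"grip":-1},{"translation":[0,2,0],"twist":[0.001,0.001,0],"grip":-1}]' >/dev/null; python3 go.py -44 -3.6 36
```

```text
t 13.45 bed now [-70.6  -3.6  36.1] target [ 0.606 -0.006  0.157] open 0.011637550283111345 F_bed [ 3.71  0.29 -4.54]
shift tool mm [ 0.1 26.6  0.2] twist [ 0.0037 -0.0002 -0.0042] n rows 0.03751306211917854 dq 0.062
```

```bash
python3 -m pendant '[{"translation":[0,3,0],"twist":[0,0,0],"grip":-1},{"translation":[0,3,0],"twist":[0,0,0],"grip":-1},{"translation":[0,3,0],"twist":[0,0,0],"grip":-1},{"translation":[0,3,0],"twist":[0,0,0],"grip":-1},{"translation":[0,3,0],"twist":[0,0,0],"grip":-1},{"translation":[0,3,0],"twist":[0,0,0],"grip":-1},{"translation":[0,2,0],"twist":[0,0,0],"grip":-1},{"translation":[0,2,0],"twist":[0,0,0],"grip":-1},{"translation":[0,1,0],"twist":[0,0,0],"grip":-1},{"translation":[0,0.5,0],"twist":[0,0,0],"grip":-1}]' >/dev/null; python3 go.py -44 -3.6 36;python3 -c "
from h import *
snap('wrist','w8')"; python3 meas.py w8 | grep bed.\(z|cut -c1-70
```

```text
t 14.45 bed now [-46.7  -3.5  36.1] target [ 0.606 -0.006  0.157] open 0.012021245980424273 F_bed [ 2.04  0.69 -1.05]
shift tool mm [-0.   2.7  0.1] twist [ 0.0034 -0.0001 -0.0026] n rows 0.02882769939769438 dq 0.014
line bed (z18) [[-100.1, 103.4], [-99.1, 101.1], [-99.1, 98.8], [-99.3
pointer bed (z15) [[-47.9, 59.6], [-47.6, 57.0], [-47.6, 54.3], [-47.7
```

```bash
python3 -m pendant '[{"translation":[0,0.6,0],"twist":[0,0,0],"grip":-1},{"translation":[0,0.6,0],"twist":[0,0,0],"grip":-1},{"translation":[0,0.6,0],"twist":[0,0,0],"grip":-1},{"translation":[0,0.6,0],"twist":[0,0,0],"grip":-1},{"translation":[0,0.5,0],"twist":[0,0,0],"grip":-1},{"translation":[0,0.5,0],"twist":[0,0,0],"grip":-1},{"translation":[0,0.5,0],"twist":[0,0,0],"grip":-1},{"translation":[0,0.3,0],"twist":[0,0,0],"grip":-1},{"translation":[0,0.3,0],"twist":[0,0,0],"grip":-1},{"translation":[0,0.3,0],"twist":[0,0,0],"grip":-1}]' >/dev/null; python3 go.py -44 -3.6 36;python3 -c "
from h import *
snap('wrist','w9')"; python3 meas.py w9 | grep bed.\(z|cut -c1-70
```

```text
t 15.5 bed now [-43.7  -3.5  36. ] target [ 0.606 -0.006  0.157] open 0.011588949741624117 F_bed [-3.48  1.29  6.5 ]
shift tool mm [-0.1 -0.3  0. ] twist [-0.0006 -0.0005 -0.0023] n rows 0.016512050800585227 dq 0.005
line bed (z18) [[-100.2, 103.4], [-99.2, 101.1], [-99.1, 98.9], [-99.1
pointer bed (z15) [[-44.8, 59.7], [-45.1, 57.0], [-45.1, 54.3], [-45.1
```

At the home stop: the force has reversed and the pointer reads −45.1, as at the start. Releasing.

```bash
python3 -m pendant '[{"translation":[0,0,0],"twist":[0,0,0],"grip":-0.6},{"translation":[0,0,0],"twist":[0,0,0],"grip":-0.4},{"translation":[0,0,0],"twist":[0,0,0],"grip":0},{"translation":[0,0,0],"twist":[0,0,0],"grip":0.3},{"translation":[0,0,0],"twist":[0,0,0],"grip":0.3},{"translation":[0,0,0],"twist":[0,0,0],"grip":0.3},{"translation":[0,0,0],"twist":[0,0,0],"grip":0.3},{"translation":[0,0,0],"twist":[0,0,0],"grip":0.3},{"translation":[0,0,0],"twist":[0,0,0],"grip":0.3},{"translation":[0,0,0],"twist":[0,0,0],"grip":0.3}]' >/dev/null; python3 go.py -44 -3.6 136
```

```text
t 16.55 bed now [-43.2  -3.5  35.9] target [ 0.549 -0.011  0.239] open 0.060526379225196845 F_bed [ 0.51 -0.12  1.39]
shift tool mm [  -0.    -0.8 -100.1] twist [ 0.0007 -0.0006 -0.0036] n rows 0.024887898067039217 dq 0.002
```

```bash
python3 -m pendant '[{"translation":[0,0,-8],"twist":[0,0,0],"grip":0.3},{"translation":[0,0,-14],"twist":[0,0,0],"grip":0.3},{"translation":[0,0,-15],"twist":[0,0,0],"grip":0.3},{"translation":[0,0,-15],"twist":[0,0,0],"grip":0.3},{"translation":[0,0,-15],"twist":[0,0,0],"grip":0.3},{"translation":[0,0,-15],"twist":[0,0,0],"grip":0.3},{"translation":[0,0,-15],"twist":[0,0,0],"grip":0.3},{"translation":[0,0,-10],"twist":[0,0,0],"grip":0.3},{"translation":[0,0,0],"twist":[0,0,0],"grip":0.3},{"translation":[0,0,0],"twist":[0,0,0],"grip":0.3}]' >/dev/null; python3 go.py -44 -3.6 136;python3 -c "
from h import *
snap('wrist','w10');snap('side','side1')"; python3 meas.py w10 | grep bed.\(z|cut -c1-70
```

```text
t 17.55 bed now [-42.9  -3.5 150.9] target [ 0.549 -0.011  0.239] open 0.060471892898094785 F_bed [-0.19  0.63 -0.01]
shift tool mm [-0.1 -1.1 14.9] twist [ 0.0021  0.0006 -0.0029] n rows 0.024278475380524772 dq 0.016
line bed (z18) [[-100.1, 102.0], [-100.2, 98.2], [-99.9, 94.3], [-99.8
pointer bed (z15) [[-45.0, 58.5], [-45.0, 54.3], [-45.1, 50.0], [-45.1
```

View pics/side1.png

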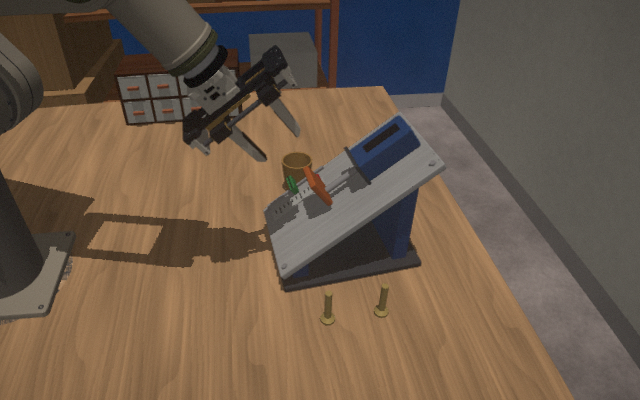

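The gripper is clear, the slide is home with the paddle at (318,185) as before, and the cup (297,168) and screws (328,308) and (382,300) haven't moved. Handing in.

```bash
python3 -c "
from plant import robot
print(robot.close_job())"
```

```text
the job is handed in; nothing more can be done
None
```

The pull check is done and handed in at about 17.6 s of the 45 s allowed. I drew the paddle out about 55.5 mm, held it on the clip mark for about 3 s, eased it home over about 3 s, then let go and backed the gripper off.

- **Alignment and hold:** The pointer read −100.6 mm against the mark at −100.7 mm when the hold began. The arm sagged slowly towards home: about 0.4 mm over the first 2 s and 0.8–0.9 mm by the end. I did not correct that last part.
- **Return home:** The pointer reads −45.0 mm, against −45.0 to −45.1 mm before the pull. The force reversed at the home stop before I opened the fingers, so the slide did not snap.
- **Clip, cup and screws:** The clip mark reads −100 mm, the same as in the matching view at the start. The cup and both screws look unmoved in the last side picture, judged by eye only.
- **Disagreement:** The wrist camera put the gauge 4–5 mm further down the slope than the fixed cameras did. I took the alignment from pointer and mark in the same wrist picture, so this offset cancels there. Earlier wrist views gave the required pull as 54.1 to 55.5 mm, and I used the closest view.

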